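Clear and cap an open coupling port

ROBOT

A 6-joint arm with a two-finger parallel gripper is mounted at the origin on the work surface. World frame = base frame: x ahead of the robot, y to its left, z up, the work surface at z = 0. Lengths are in m, angles in rad, forces in N, time in s.
With the tool pointing down it reaches from about 0.275 to 0.75 m from the base axis. Payload 10.2 kg.
Tool frame: the origin (TCP) lies midway between the tips of the shut fingers; the grasp point (between the pads) lies 19 mm behind it (env.hold_point_z is the distance from the TCP to the grasp point, in m); z points along the fingers, y is the line along which they close (so a half turn about z gives the same grasp; the last joint's range is limited). The gripper opens to 85 mm and grips with 20 to 120 N. Pads are 22 mm wide; open, the fingers measure 114 mm over their backs; the gripper's body (76 mm by 85 mm) begins 54 mm behind the grasp point. The pads swing forward as they close: fully open they stand 13 mm farther back than shut.
Start: joints at [-1.372, 0.313, 1.498, -0, 1.331, -0.223], TCP at [0.215, -0.479, 0.231] pointing down, gripper open.
Joint ranges: [-2.94, 2.94], [-0.97, 2.17], [0.19, 2.56], [-1.23, 4.37], [0.02, 3.11], [-2.88, 2.88]. Speed limits (rad/s): [2.39, 2.39, 3.01, 3.14, 3.14, 3.14].

INTERFACE

Orientations are given as a unit quaternion [x, y, z, w].
In Python, from bench import env, kinematics, monitor, eyes, job gives the robot as it stands. The module is installed in compiled form; this text tells all that it offers. Calls block until the motion is done:
- env.reach(position, orientation): joint-space move of the TCP to a pose.
- env.movel(position, velocity=0.15, frame=None, guard=None): straight line of the TCP; frame=None keeps the orientation; velocity is the mean speed in m/s. With guard (N) it stops when the force on the tool has changed by that much, and returns True; else False.
- env.set_joints(angles): joint-space move.
- env.release() and env.close_gripper(effort=None): open the fingers fully, or close them until they stop; effort is the grip in N (None keeps the last).
- env.hold(seconds).
- kinematics.ik(position, orientation): joint angles nearest the present ones, or None.
- monitor.sense(): the state.
- eyes.grab_frame(name): name is "scene" or "top"; returns a dict with "frame" (400x640x3 uint8, red, green, blue), "mtx" (3x3 intrinsics, pixels), "view" (4x4, takes a point from world to camera coordinates). Camera axes: x right, y down, z forward; pixel columns grow to the right and rows downward; lengths in m; the calibration is good to about 2 mm. A picture is of the moment at which its call begins. There is no depth.
A pose or a line that the arm cannot do raises env.MotionError and nothing moves.
- job.hand_in(): hands the job in; it is judged then, once.
The state is a dict: "clock": time; "joints": joint angles; "qvel": joint speeds; "joint_efforts": joint torques, N m; "position": TCP position; "ee_rot": TCP orientation; "contact_force": force on the tool from outside, world axes, zero at the start; "ft_torque": the same for the moment, N m; "finger_gap": opening from 0.0 (shut) to 1.0 (fully open); "gripper_force": force on a finger pad.
Only numpy, scipy, OpenCV 4.12 (cv2) and the standard library are available. Lean on these libraries where they do the work, as an engineer would, in place of code of your own. Each camera call takes 0.05 s, during which the arm holds its last target. There are 200 camera calls.

TASK

An offcut of wood is lying on the open port of the manifold block: first take it off and drop it in the cardboard scrap bin. Then fit the wide grey cap, mouth down, over the port's spigot and press until it clicks over the locking balls and on until its rim is fully home on the collar, and finish still holding the cap pressed firmly down there. Leave the other things on the bench alone.

Things in the scene. Friction and masses are not known exactly. Their poses are not given: they have to be found in the camera images.
- seat: Steel collar, 48 mm across, on which the cap's rim must end up. It tops a neck 36 mm thick on an aluminium manifold block 120 x 100 x 50 mm fixed to the bench. Origin: centre of the collar's upper face, 70 mm above the bench, 20 mm above the block's top; z up, x and y along the block's 120 and 100 mm sides.
- spigot_top (a point): The port's steel spigot, 28 mm in diameter, stands 20 mm up from the collar, upright, its top edge bevelled to 22 mm. Point: centre of its flat top, 90 mm above the bench.
- balls (a point): Four spring-loaded locking balls that stick out of the spigot to 18.5 mm from its axis. Point: on the axis at their height, 9.6 mm above the collar. A cap let down rests on them with its rim 15 mm above the collar. A push of about 12 to 18 N takes it past them, then the force drops (the click, rim 9 mm up): not yet home, keep pressing until the rim bears on the collar.
- cap_mid (a point): Wide grey plastic cap, round and ribbed, 44 mm across, 46 mm tall, about 50 g, standing mouth down on the bench. Point: on its axis half-way up, 23 mm above its rim; z up. Upper 22 mm solid; the mouth is 31 mm wide at a lip 4 mm high, 39 mm wide above it, 24 mm deep in all. It goes on at any yaw. Home, this point is 23 mm above the collar.
- offcut_mid (a point): Wood offcut, a block 80 x 36 x 28 mm (x, y, z), about 50 g, lying loose and flat, 28 mm high, on the flat top of the spigot (its underside 90 mm above the bench), nearly centred. Point: its centre; x along the 80 mm.
- bin: Open cardboard scrap bin, fixed to the bench, 170 x 150 mm outside (x, y) and 80 mm high, walls and floor 5 mm. Origin: centre of its underside on the bench; z up.
- small_cap_mid (a point): Bystander: a narrow grey cap of the same make, 28 mm across and 34 mm tall, standing on the bench; it does not fit this port. Point: its centre.
- adapter_mid (a point): Bystander: steel threaded adapter with a hexagon in the middle, about 37 mm across and 50 mm tall, standing on end. Point: its centre.
- tin_mid (a point): Bystander: steel tin, 66 mm across and 85 mm tall, standing. Point: its centre.
- cap: The same wide cap as a whole; origin at the centre of its rim plane, z up.
- offcut: The same wood offcut as a whole; origin at the centre of its underside, axes as above.
Mind the look-alikes: they are no part of the job. What is shaped like the cap but purple or turquoise is not meant.

How it is judged:
By the outcome, as a careful person would: the job done as asked, in the order asked, and still so for the second after the job is handed in, while the arm keeps its last pose, push and grip.
It also fails if it takes over 61 s, if anything falls off the work surface, if the arm or the gripper's body presses on something with over 40 N, if the wrist force passes 120 N, or if a joint passes its speed limit or range.

## Working session

There is one attempt and no reset: what is moved stays moved. The work goes in short steps, each a Python script; the robot and the scene stay as the last script left them, time stands still between calls to the robot, and variables do not carry over. Pictures are saved under pics/ and viewed, at most 10 in all, crops included, and the job is handed in when it is done.

```bash
mkdir -p pics
python3 - <<'E'
from bench import env, monitor, eyes
import cv2,numpy as np
for n in("scene","top"):
    f=eyes.grab_frame(n); cv2.imwrite(f"pics/{n}0.png",f["frame"][...,::-1])
    V=f["view"]; print(n,f["mtx"].round(1).tolist(),V.round(3).tolist(),(-V[:3,:3].T@V[:3,3]).round(3))
s=monitor.sense();print(s["clock"],s["contact_force"],s["ee_rot"],s["position"],env.hold_point_z)
E
```

```text
scene [[408.3, 0.0, 322.7], [0.0, 408.3, 200.3], [0.0, 0.0, 1.0]] [[-0.676, 0.737, -0.012, 0.418], [0.509, 0.454, -0.731, -0.227], [-0.533, -0.5, -0.682, 1.194], [0.0, 0.0, 0.0, 1.0]] [1.035 0.392 0.654]
top [[418.9, 0.0, 316.5], [0.0, 418.9, 196.1], [0.0, 0.0, 1.0]] [[-0.003, -1.0, 0.016, -0.004], [-0.996, 0.002, -0.087, 0.626], [0.087, -0.017, -0.996, 0.946], [0.0, 0.0, 0.0, 1.0]] [0.542 0.01  0.997]
0.1 [0.06807858 0.08578427 0.19612063] [ 9.77834675e-01  2.09377755e-01  9.87219393e-06 -5.50907018e-04] [ 0.21489547 -0.47877186  0.23081019] 0.0187
```

View pics/scene0.png

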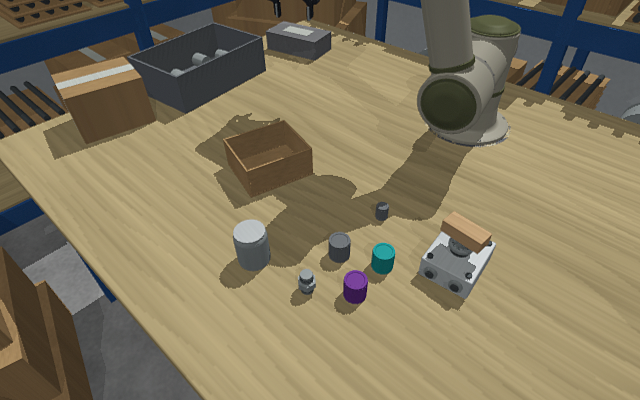

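View pics/top0.png

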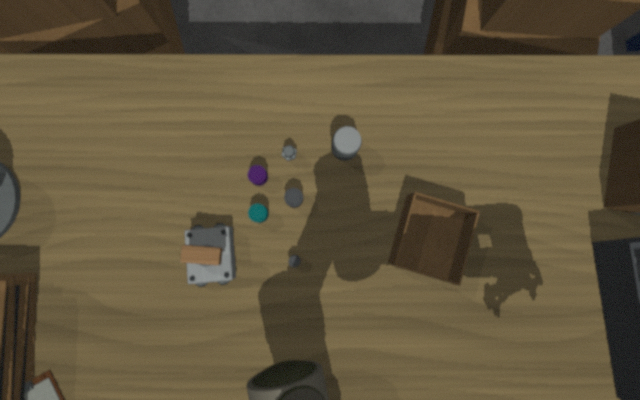

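The candidates for the cap in the scene view are:
- Wide grey at (339,247)
- Narrow grey at (382,211)
- Turquoise at (383,258)
- Purple at (355,287)
- Steel adapter at (307,282)

The same things in the top view are the wide grey at (293,197), narrow grey (293,261), turquoise (258,213), purple (258,175). The wide grey one fits because it is grey and as wide as the coloured ones. The offcut is at top (201,256) and the bin at top (434,239). I'll confirm this in an enlarged crop while measuring.

```bash
cat > h.py <<'E'
from bench import env, kinematics, monitor, eyes, job
import cv2,numpy as np
def ray(f,px,z):
    V=f["view"];R=V[:3,:3];c=-R.T@V[:3,3]
    d=R.T@np.linalg.inv(f["mtx"])@np.array([px[0],px[1],1.]);return c+d*(z-c[2])/d[2]
def proj(f,p):
    q=f["mtx"]@(f["view"][:3,:3]@np.asarray(p,float)+f["view"][:3,3]);return q[:2]/q[2]
def cross(fs,pxs):
    P=[f["mtx"]@f["view"][:3] for f in fs]
    X=cv2.triangulatePoints(P[0],P[1],np.float64(pxs[0]).reshape(2,1),np.float64(pxs[1]).reshape(2,1));return (X[:3]/X[3]).ravel()
def blobs(f,box,lo,hi,amin=30):
    x0,y0,x1,y1=box
    m=cv2.inRange(cv2.cvtColor(f["frame"],cv2.COLOR_RGB2HSV)[y0:y1,x0:x1],lo,hi)
    cs,_=cv2.findContours(m,cv2.RETR_EXTERNAL,cv2.CHAIN_APPROX_NONE)
    return [c+[x0,y0] for c in cs if cv2.contourArea(c)>amin]
def quat(yaw):  # tool down, tool y axis (closing line) at world angle yaw
    from scipy.spatial.transform import Rotation as R
    y=np.array([np.cos(yaw),np.sin(yaw),0]);z=np.array([0,0,-1.]);x=np.cross(y,z)
    return R.from_matrix(np.c_[x,y,z]).as_quat()
E
python3 - <<'E'
from h import *
s=eyes.grab_frame("scene");t=eyes.grab_frame("top")
a=cv2.resize(t["frame"][130:295,170:320],None,fx=3,fy=3,interpolation=cv2.INTER_CUBIC)
b=cv2.resize(s["frame"][195:310,290:505],None,fx=1.6,fy=1.6,interpolation=cv2.INTER_CUBIC)
im=np.zeros((a.shape[0],a.shape[1]+b.shape[1],3),np.uint8);im[:,:a.shape[1]]=a;im[:b.shape[0],a.shape[1]:]=b
cv2.imwrite("pics/crop1.png",im[...,::-1])
for n,f,pts in(("top",t,[(201,256),(293,197),(293,261),(190,235),(434,240),(100,100),(310,240),(415,200)]),("scene",s,[(467,232),(339,247),(339,240),(480,240),(300,300),(350,220)])):
    h=cv2.cvtColor(f["frame"],cv2.COLOR_RGB2HSV)
    print(n,[(p,h[p[1],p[0]].tolist()) for p in pts])
print(ray(t,(201,256),.118),ray(t,(293,197),.046),ray(s,(339,238),.046),ray(t,(434,240),.005))
E
```

```text
top [((201, 256), [15, 113, 140]), ((293, 197), [100, 9, 81]), ((293, 261), [98, 13, 79]), ((190, 235), [83, 28, 37]), ((434, 240), [17, 112, 73]), ((100, 100), [22, 98, 120]), ((310, 240), [21, 100, 74]), ((415, 200), [17, 127, 104])]
scene [((467, 232), [17, 96, 188]), ((339, 247), [107, 15, 121]), ((339, 240), [101, 17, 123]), ((480, 240), [16, 97, 187]), ((300, 300), [21, 87, 111]), ((350, 220), [21, 90, 111])]
[0.49407798 0.23540836 0.118     ] [0.62243538 0.04806372 0.046     ] [0.61888617 0.04459462 0.046     ] [ 0.52311734 -0.28381819  0.005     ]
```

View pics/crop1.png

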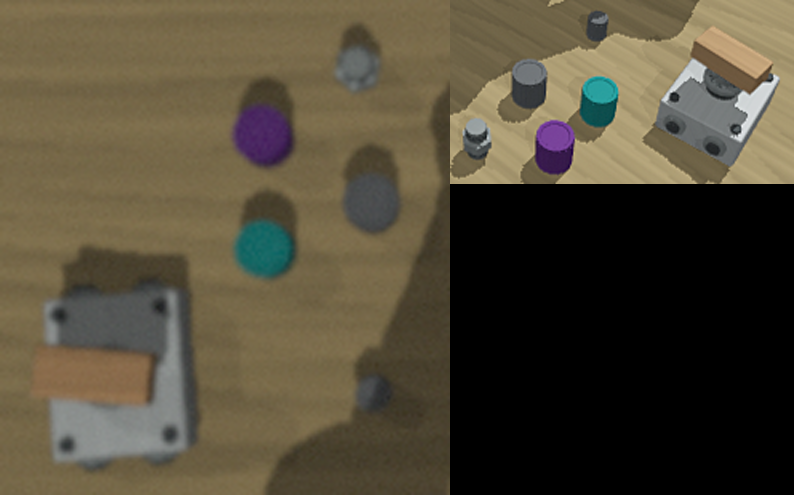

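The crop confirms it: the wide grey cap is at crop (371,202), i.e. top (293.7,197). The narrow one is clearly smaller at (372,392). The port bolts are at crop (58,315), (160,306), (170,434) and (66,445). Next I'll measure and take the offcut.

Run:
```python
from h import *
s=eyes.grab_frame("scene");t=eyes.grab_frame("top")
def rects(n,f,box,lo,hi,z,amin=30):
    for c in blobs(f,box,lo,hi,amin):
        r=cv2.minAreaRect(c);p=cv2.boxPoints(r);w=np.array([ray(f,q,z)[:2] for q in p])
        e=w[1]-w[0],w[2]-w[1];L=max(e,key=np.linalg.norm)
        print(n,np.round(r[0],1),"ctr",w.mean(0).round(4),"sides",[round(np.linalg.norm(v),4) for v in e],"long ang",round(np.arctan2(L[1],L[0]),3),"area",cv2.contourArea(c))
rects("offcut",t,(172,235,235,275),(5,90,90),(19,255,255),.118,100)
rects("cap",t,(272,180,312,212),(0,0,50),(179,45,130),.023)
bolts=[np.array(q)/3+[170,130] for q in((58,315),(160,306),(170,434),(66,445))]
B=np.array([ray(t,q,.05)[:2] for q in bolts]);print("block",B.mean(0),[np.linalg.norm(B[i]-B[i-1]).round(4) for i in range(4)],"ang120",np.arctan2(*(B[1]-B[2])[::-1]))
C=np.array([ray(t,q,.08)[:2] for q in((412,193),(479,210),(461,285),(389,265))]);print("bin",C.mean(0),[np.linalg.norm(C[i]-C[i-1]).round(4) for i in range(4)],"170 edge ang",np.arctan2(*(C[0]-C[3])[::-1]))
# scene check of offcut
rects("offcut scene",s,(435,205,500,260),(5,80,120),(19,255,255),.112,100)
```

```text
offcut [199.4 255.2] ctr [0.4957 0.2387] sides [np.float64(0.0391), np.float64(0.0835)] long ang -1.674 area 624.0
cap [293.5 197. ] ctr [0.6244 0.0478] sides [np.float64(0.0397), np.float64(0.0421)] long ang 3.141 area 254.5
block [0.49275977 0.2376685 ] [np.float64(0.0962), np.float64(0.0761), np.float64(0.095), np.float64(0.077)] ang120 0.09361595227060185
bin [ 0.52896382 -0.2645951 ] [np.float64(0.166), np.float64(0.1522), np.float64(0.1689), np.float64(0.1619)] 170 edge ang -0.33024141111356
offcut scene [467. 227.] ctr [0.4891 0.2357] sides [np.float64(0.041), np.float64(0.0892)] long ang 1.489 area 629.5
```

Sizes and heights agree: the offcut is 83x39, the block bolts are rectangular, and the bin is about 168x157. Taking the offcut now.

Run:
```python
from h import *
q=quat(-.103); x,y=.494,.238
for yw in(-.103,-.33,0,np.pi-.103,np.pi-.33,np.pi): 
    for p in((x,y,.2),(.529,-.265,.2),(.624,.048,.15)):
        j=kinematics.ik(p,quat(yw)); print(round(yw,2),p,None if j is None else np.round(j,2)[[0,5]])
env.reach([x,y,.17],q); print(monitor.sense()["clock"])
print(env.movel([x,y,.087],.12,guard=8)); 
env.close_gripper(40); s=monitor.sense(); print(s["clock"],s["finger_gap"],s["gripper_force"],s["contact_force"],s["position"])
env.movel([x,y,.19],.15); s=monitor.sense(); print(s["clock"],s["finger_gap"],s["gripper_force"],s["contact_force"])
f=eyes.grab_frame("scene");cv2.imwrite("pics/s2.png",f["frame"][...,::-1])
```

```text
-0.1 (0.494, 0.238, 0.2) [0.24 0.34]
-0.1 (0.529, -0.265, 0.2) [-0.66 -0.56]
-0.1 (0.624, 0.048, 0.15) [-0.11 -0.01]
-0.33 (0.494, 0.238, 0.2) [0.24 0.57]
-0.33 (0.529, -0.265, 0.2) [-0.66 -0.33]
-0.33 (0.624, 0.048, 0.15) [-0.11  0.22]
0 (0.494, 0.238, 0.2) [0.24 0.24]
0 (0.529, -0.265, 0.2) [-0.66 -0.66]
0 (0.624, 0.048, 0.15) [-0.11 -0.11]
3.04 (0.494, 0.238, 0.2) [ 0.24 -2.8 ]
3.04 (0.529, -0.265, 0.2) [-0.66  2.58]
3.04 (0.624, 0.048, 0.15) None
2.81 (0.494, 0.238, 0.2) [ 0.24 -2.58]
2.81 (0.529, -0.265, 0.2) [-0.66  2.81]
2.81 (0.624, 0.048, 0.15) None
3.14 (0.494, 0.238, 0.2) None
3.14 (0.529, -0.265, 0.2) [-0.66  2.48]
3.14 (0.624, 0.048, 0.15) None
3.025
False
4.3833 0.4150254478905795 40.15539050102234 [-0.30495236  0.03035216  3.007104  ] [0.49422757 0.23808111 0.08742421]
5.2167 0.4111506288626751 39.887516498565674 [ 0.14860205 -0.40900316 -1.27734589]
```

View pics/s2.png

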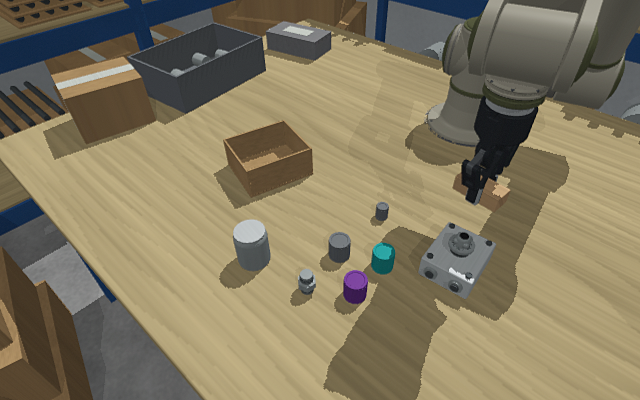

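The offcut is held above the port and the spigot at (461,241) is now free. Off to the bin, then a picture of the port and bin.

Run:
```python
from h import *
q=quat(-.33); x,y=.529,-.265
env.reach([x,y,.19],q)
print(env.movel([x,y,.055],.15,guard=10)); env.release(); env.movel([x,y,.2],.2)
print(monitor.sense()["clock"])
env.reach([.55,-.12,.2],quat(0))
s=eyes.grab_frame("scene");t=eyes.grab_frame("top")
np.save("pics/s3.npy",s["frame"]);np.save("pics/t3.npy",t["frame"])
a=cv2.resize(t["frame"][220:290,175:245],None,fx=5,fy=5,interpolation=cv2.INTER_CUBIC)
b=cv2.resize(s["frame"][215:300,415:500],None,fx=4.1176,fy=4.1176,interpolation=cv2.INTER_CUBIC)
c=cv2.resize(t["frame"][180:300,370:500],(379,350))
d=s["frame"][100:350,200:500]
top=np.hstack([a,b[:350]]);im=np.zeros((600,800,3),np.uint8);im[:350,:700]=top;im[350:,:300]=d;im[350:,300:570]=c[:250,:270] if 0 else cv2.resize(t["frame"][180:300,370:500],(270,250))
cv2.imwrite("pics/c3.png",im[...,::-1]); print(monitor.sense()["clock"])
```

```text
False
9.575
10.3167
```

View pics/c3.png

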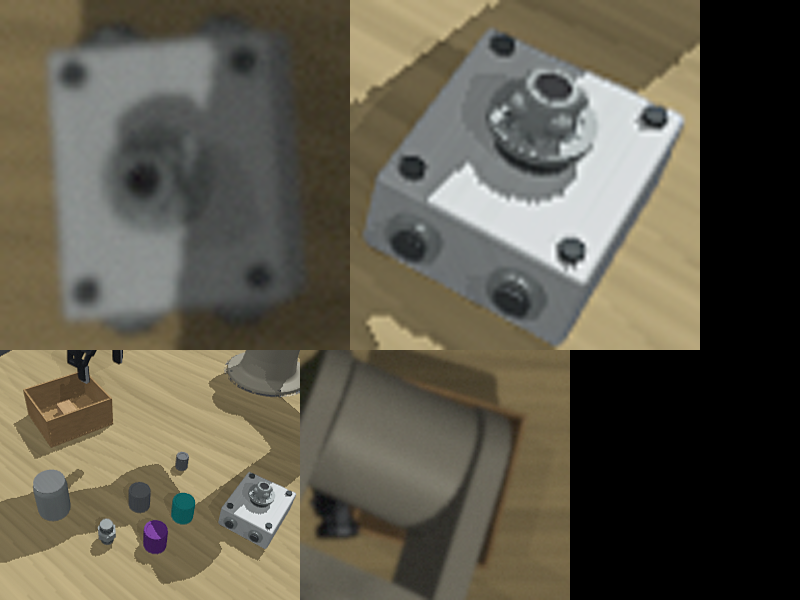

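The port is clear. In the top crop the spigot hole is at (142,180) and the bolts at (72,74), (243,60), (259,276), (86,291). In the scene crop the hole is at (554,87). The offcut seems to lie in the bin; I'll check that when the arm is away. Next I compute the port position and grasp the cap.

Run:
```python
from h import *
s=eyes.grab_frame("scene");t=eyes.grab_frame("top")
T=lambda u,v:((u+.5)/5-.5+175,(v+.5)/5-.5+220)
S=lambda u,v:((u-350+.5)/4.1176-.5+415,(v+.5)/4.1176-.5+215)
print("spigot top",ray(t,T(142,180),.09),"scene",ray(s,S(554,87),.09),"cross",cross([t,s],[T(142,180),S(554,87)]))
print("bolts top",np.mean([ray(t,T(*p),.052) for p in((72,74),(243,60),(259,276),(86,291))],0),"scene",np.mean([ray(s,S(*p),.052) for p in((502,45),(654,117),(571,250),(412,167))],0))
c=max(blobs(s,(322,228,356,268),(85,0,0),(125,60,160)),key=cv2.contourArea);r=cv2.boundingRect(c);print("cap scene",r,ray(s,(r[0]+r[2]/2-.5,r[1]+r[3]/2-.5),.023))
```

```text
spigot top [0.49339365 0.23834357 0.09      ] scene [0.49100759 0.23769535 0.09      ] cross [0.49336001 0.23806187 0.09219863]
bolts top [0.49364072 0.23772217 0.052     ] scene [0.49105621 0.23718001 0.052     ]
cap scene (329, 232, 21, 31) [0.62147367 0.04728377 0.023     ]
```

Run:
```python
from h import *
q=quat(0); x,y=.6225,.0476
env.reach([x,y,.13],q)
print(env.movel([x,y,.013],.12,guard=8))
env.close_gripper(90); s=monitor.sense(); print(s["clock"],s["finger_gap"],s["gripper_force"],s["contact_force"],s["position"])
env.movel([x,y,.17],.15); s=monitor.sense(); print(s["clock"],s["finger_gap"],s["gripper_force"],s["contact_force"])
env.reach([.4925,.238,.17],q)
s=monitor.sense(); print(s["clock"],s["position"],s["contact_force"])
f=eyes.grab_frame("scene");t=eyes.grab_frame("top")
im=np.zeros((600,800,3),np.uint8)
im[:,:540]=cv2.resize(f["frame"][150:300,380:515],None,fx=4,fy=4)
im[:240,540:]=cv2.resize(f["frame"][100:220,200:330],None,fx=2,fy=2)
im[300:540,540:]=cv2.resize(t["frame"][180:300,370:500],None,fx=2,fy=2)
cv2.imwrite("pics/c4.png",im[...,::-1])
```

```text
False
12.8167 0.49300519418110805 91.04763082461432 [-0.1427636   0.86022227  6.40687088] [0.62292731 0.04758487 0.0137489 ]
14.0167 0.4947289226863156 90.9198160842061 [ 1.04965625 -0.23576793 -0.39283393]
14.9333 [0.49335879 0.23718354 0.16995492] [0.51334576 0.2516997  0.23871382]
```

View pics/c4.png

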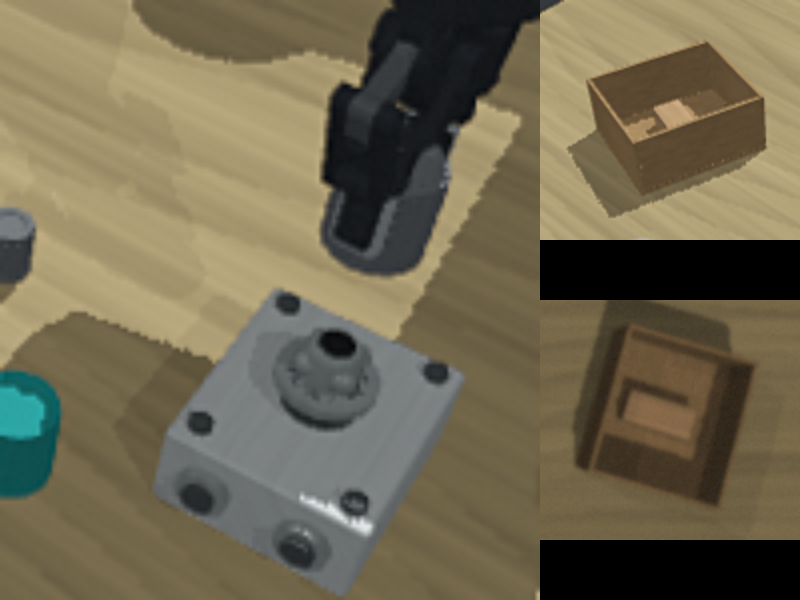

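The offcut lies flat in the bin (top inset around (660,412)). The cap is held above the port, its lower rim spanning crop (322,215) to (420,265). I'll check that it hangs straight by comparing its measured edges with the projected ones.

Run:
```python
from h import *
f=eyes.grab_frame("scene");s=monitor.sense();p=s["position"]
P=lambda a:((proj(f,a)-[380,150]+.5)*4-.5).round(0)
z0=p[2]-.0137
th=np.linspace(0,2*np.pi,181)
for z in(z0,z0+.046):
    c=np.array([P([p[0]+.022*np.cos(a),p[1]+.022*np.sin(a),z]) for a in th]);print("z",z.round(3),"u",c[:,0].min(),c[:,0].max(),"v",c[:,1].min(),c[:,1].max(),"ctr",P([p[0],p[1],z]), "right pt",c[c[:,0].argmax()],"low pt",c[c[:,1].argmax()])
c=max(blobs(f,(455,180,500,222),(95,15,40),(125,80,130),10),key=cv2.contourArea)
k=((c.reshape(-1,2)-[380,150])*4);print("mask u",k[:,0].min(),k[:,0].max(),"v",k[:,1].min(),k[:,1].max(),"low",k[k[:,1].argmax()])
h=cv2.cvtColor(f["frame"],cv2.COLOR_RGB2HSV);print(h[206,480],h[212,475],h[190,488])
```

```text
z 0.156 u 316.0 421.0 v 209.0 281.0 ctr [368. 244.] right pt [421. 259.] low pt [380. 281.]
z 0.202 u 339.0 450.0 v 130.0 201.0 ctr [394. 165.] right pt [450. 179.] low pt [401. 201.]
mask u 324 444 v 144 268 low [364 268]
[98 17 61] [113  17  60] [98 14 73]
```

The lean and size match an upright cap, and the 2 px height offset equals the known scene calibration bias. Going down onto the spigot with a guard.

Run:
```python
from h import *
q=quat(0)
def st(n):
    s=monitor.sense();print(n,round(s["clock"],2),s["position"].round(4),s["contact_force"].round(2),s["ft_torque"].round(3),round(s["finger_gap"],3))
env.movel([.4923,.2378,.112],.12); st("above")
g=env.movel([.4923,.2378,.092],.03,guard=5); st(f"touch {g}")
```

```text
above 15.72 [0.4928 0.2377 0.1126] [-0.24  0.28 -0.44] [-0.06  -0.013  0.018] 0.494
touch True 16.23 [0.493  0.2378 0.0974] [ 1.15 -1.04  5.57] [-0.097 -0.338  0.029] 0.491
```

Contact came at rim height 84 mm, which is the balls, so the spigot is inside. Now I press through.

Run:
```python
from h import *
def st(n):
    s=monitor.sense();print(n,round(s["clock"],2),s["position"].round(4),s["contact_force"].round(2),s["ft_torque"].round(3),round(s["finger_gap"],3));return s
z=.0975
for i in range(14):
    z-=.002
    g=env.movel([.4923,.2378,z],.02,guard=25); s=st(f"{z:.4f} {g}")
    if s["contact_force"][2]>24 : break
```

```text
0.0955 False 16.48 [0.4933 0.2378 0.0965] [-0.54 -0.8   9.91] [-0.242  0.064 -0.001] 0.497
0.0935 False 16.73 [0.4936 0.2379 0.0945] [ 1.67 -0.77  7.63] [-0.138 -0.298  0.013] 0.493
0.0915 False 16.98 [0.4934 0.2378 0.0919] [ 6.03 -0.54  2.14] [-0.131 -1.072 -0.033] 0.495
0.0895 False 17.23 [0.493  0.2377 0.0892] [ 5.9  -0.51 -1.53] [-0.153 -1.255  0.011] 0.493
0.0875 False 17.48 [0.4923 0.2376 0.086 ] [ 7.67  0.16 -9.14] [-0.017 -1.34   0.047] 0.493
0.0855 False 17.73 [0.492  0.2377 0.0845] [ 4.87 -0.46 -7.99] [-0.013 -0.865 -0.016] 0.495
0.0835 False 17.98 [0.4921 0.2378 0.0837] [ 0.3  -1.84  5.23] [-0.254 -0.111 -0.001] 0.491
0.0815 False 18.23 [0.4922 0.2378 0.0837] [-7.32 -3.76 23.  ] [-0.678  1.344 -0.032] 0.496
0.0795 False 18.48 [0.4922 0.2378 0.0836] [-15.31  -7.16  40.62] [-1.204  2.695 -0.051] 0.493
```

The click came at rim 78–83 mm. The descent then stopped hard at TCP 83.7 mm, exactly the home height. I'll ease to about 30 N, hold and check.

Run:
```python
from h import *
env.movel([.4923,.2378,.0806],.02)
for i in range(3):
    env.hold(.4);s=monitor.sense();print(round(s["clock"],2),s["position"].round(4),s["contact_force"].round(2),round(s["finger_gap"],3))
f=eyes.grab_frame("scene")
cv2.imwrite("pics/c5.png",cv2.resize(f["frame"][150:300,300:500],None,fx=4,fy=4)[...,::-1])
```

```text
19.13 [0.4922 0.2378 0.0836] [-10.94  -5.85  30.99] 0.493
19.53 [0.4922 0.2378 0.0836] [-10.74  -5.8   30.55] 0.49
19.93 [0.4922 0.2378 0.0836] [-10.69  -5.89  31.69] 0.496
```

View pics/c5.png

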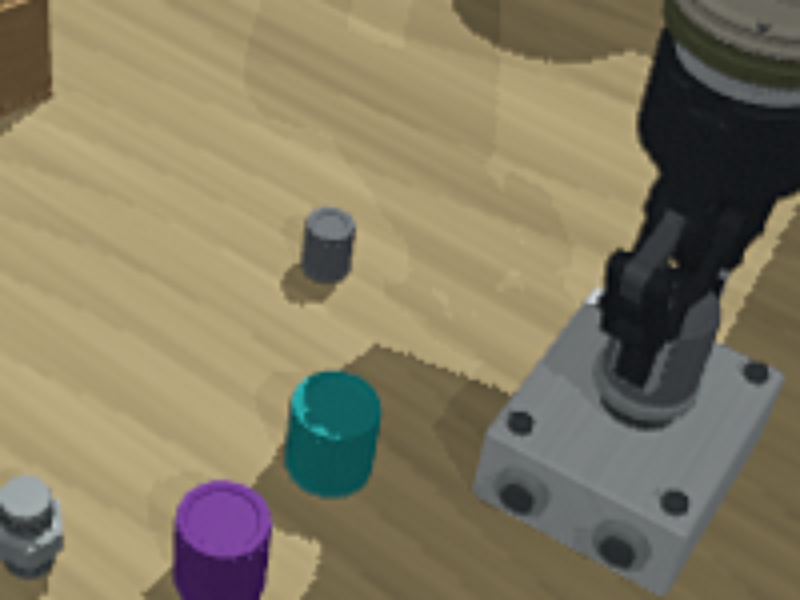

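The cap sits on the collar with no gap (rim at crop (648,400)), and the bystanders are untouched. The push is steady at 31 N, so I'm handing in.

```bash
python3 -c "
from bench import job
print(job.hand_in())"
```

```text
the job is handed in; nothing more can be done
None
```

The offcut is in the scrap bin, and the wide grey cap has clicked past the balls, sits home on the collar and is held down with about 31 N; handed in at about 20 s on the robot's clock (result not shown).

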